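# Offer the pastry with the tongs

## Robot

A 6-joint arm with a two-finger parallel gripper is mounted at the origin on the work surface. World frame = base frame: x ahead of the robot, y to its left, z up, the work surface at z = 0. Lengths are in mm, angles in degrees, forces in N, time in s.
With the tool pointing down it reaches from about 275 to 825 mm from the base axis. Payload 4.9 kg.
Tool frame: the origin (TCP) lies at the very end of the fingers, on their centre line; the grasp point (between the pads) lies 19 mm behind it (robot.grip_point_offset is the distance from the TCP to the grasp point, in mm); x points along the fingers, y is the direction in which the jaws open and shut, and the axes are right-handed (so a half turn about x gives the same grasp; the last joint's range is limited). The gripper opens to 85 mm and grips with 20 to 120 N. Pads are 22 mm wide; open, the fingers measure 114 mm over their backs; the gripper's body (76 mm by 85 mm) begins 54 mm behind the grasp point. The pads swing forward as they close: fully open they stand 13 mm farther back than shut.
Start: joints at [67.769, 18.69, -11.035, 60.275, 0, 82.311], TCP at [138.09, 532.4, 231.281] pointing down, gripper open.
Joint ranges: [-152.03, 152.03], [-55.5, 102.48], [-74.3, 77.21], [-110.64, 120.58], [-84.22, 78.4], [-180, 180]. Speed limits (degrees/s): [147.25, 147.25, 180, 180, 180, 180].

## Interface

Orientations are given as a 3x3 rotation matrix whose columns are the frame's x, y, z axes.
In Python, from cell import robot gives the robot as it stands. The module is installed in compiled form; this text tells all that it offers.
- The arm moves only by the shell command python3 -m pendant 'ROWS' [FORCE]. ROWS is JSON, a list of rows, each an object with "travel": the shift along the tool's x, y, z in cm, a list of three; "delta_rot": the turn, a rotation vector about the tool's x, y, z in degrees, a list of three; "jaw": the opening, from 0 (shut) to 1 (fully open). A call has 1 to 12 rows; each row shifts and turns the pose as measured when the row begins, along the tool's axes as they then stand; what a row does not reach is not made up. A row lasts 1/10 s, in which the tool goes at most 50 mm and 8.59 degrees, less where a joint would pass 70% of its speed; a pose out of reach is approached as far as the arm can. A call with a gripper value outside its range is refused whole. The fingers move at their own pace and stop on an object; FORCE is the grip in N (left out, the last holds). Time passes only in rows, so rows that do not move let the fingers close. It gives the time, the measured TCP pose, the force and the opening at its end, in the units of the state.
- robot.read_state(): the state, without advancing time (a new reading comes with each control period).
- robot.grab_frame(name): name is "scene" or "top" or "wrist"; returns a dict with "image" (400x640x3 uint8, red, green, blue), "K" (3x3 intrinsics, pixels), "R" (3x3) and "t" (3): a world point X has camera coordinates R X + t. Camera axes: x right, y down, z forward; pixel columns grow to the right and rows downward; lengths in mm; the calibration is good to about 2 mm. A picture is of the moment at which its call begins. There is no depth.
- robot.sign_off(): hands the job in, once; it reports no verdict.
Trained networks look in the newest picture that a camera, given by its name, has taken for a name from the list of things; names that differ only in an ending like _2 or _b are one class to them, and where a whole thing is asked for, a point or a joint stands for the part that bears it (a point fixed in the world has none). Each returns a list of dicts, best first, with "confidence" (0 to 1); they miss things now and then, are a little off and sometimes report something else, mostly with a low value. They report only what shows in the picture. A call takes as long as a camera call. They do not tell look-alikes from the thing itself.
- robot.boxes_of(camera, name): "centre" ([row, column] in pixels, amid what is visible of it).
- robot.trace(camera, name): "mask" (400x640 bool, what is visible of it) and "centre" ([row, column] in pixels, amid what is visible of it).
The state is a dict: "clock": time; "joints": joint angles; "qvel": joint speeds; "tau": joint torques, N m; "ee_pos": TCP position; "eef_rot": TCP orientation; "wrist_force": force on the tool from outside, world axes, zero at the start; "ft_torque": the same for the moment, N m; "finger_gap": finger opening in mm.
Only numpy, scipy, OpenCV 4.12 (cv2) and the standard library are available. Lean on these libraries where they do the work, as an engineer would, in place of code of your own. Each camera call takes 0.05 s, during which the arm holds its last target. There are 200 camera calls.

## Task

Pick up the spring tongs by their grips, close them on the little fluted pastry standing on the wooden coaster, and carry it over the middle of the porcelain saucer, its underside at least 10 cm above the shelf. Finish while still holding it there, squeezed in the tongs, ready to be served; do not put it down or let go. Touch the pastry with the tongs only, and leave the coaster, the saucer and the coffee things where they stand.

Things in the scene. Friction and masses are not known exactly. Their poses are not given: they have to be found in the camera images.
- tongs: Steel spring tongs, 200 mm long, 100 g, lying level, two arms that open sideways. Origin: under the middle of the grips, at the underside, midway between the arms; x to the jaws, y to the left arm, z up. Hinge (18 mm round, 20 tall) at x -90 mm. The dark plastic grips are flat bars, x -32 to +32 mm, 8 mm thick, z 0 to 26 mm; sprung open they measure 55 mm over the outside at the origin.
- tongs_left: Left (+y) arm of the tongs with grip and jaw. Origin on its hinge (x -90, y +6 mm of the tongs, at the underside); x along the arm, turned outward 0.085 rad from the tongs' x when open, 0 when closed on the pastry. Grips give at about 3 N and need 7.5 N to bring the jaws onto the pastry; 20 to 25 N holds it firmly. Let go, they spring open.
- tongs_right: Right (-y) arm, mirror image of the left; origin on its hinge (x -90, y -6 mm of the tongs). Each jaw moves about twice as far as its grip; both arms always move alike. Closed on the pastry, the grips are parallel and measure about 40 mm over the outside.
- tongs_jaws (a point): Point midway between the two jaws, at the middle of their length and height: 95 mm ahead of the tongs' origin, 13 mm above their underside. The jaws are upright flat steel plates 28 mm long, 22 mm tall, 67 mm apart inside when sprung open.
- pastry: Small dark-brown fluted pastry (a canele), a round upright drum 42 mm tall, 38 mm across the foot and 35 mm at the top, 40 to 75 g, rigid, standing about the middle of the coaster. Origin: centre of its underside, z up. It may be taken from any side.
- coaster: Round flat wooden coaster, 100 mm across, 10 mm thick, loose. Origin: centre of its underside.
- saucer: Empty round white porcelain saucer, 130 mm across, 18 mm tall, loose. Origin: centre of its underside. Coaster and saucer may have changed places.
- stand: Pour-over stand, fixed: steel base plate 150 by 140 mm, 12 mm thick, a post on its -x side, and a ribbed porcelain dripper 112 mm across at the top, 262 mm tall in all. Origin: centre of the base's underside. Leave it alone.
- carafe: Clear glass carafe, 100 mm across, 130 mm tall, with a handle, standing on the stand's base under the dripper. Origin: centre of its underside. Leave it alone.
- grinder: Upright round steel hand grinder, 56 mm across, 177 mm tall, with its lever folded flat against its side. Origin: centre of its underside. Leave it alone.
- mug: White porcelain mug, 80 mm across, 88 mm tall. Origin: centre of its underside. Leave it alone.
Things that resemble listed ones, but are neither listed nor needed, are in the scene too. Leave any red or yellow look-alike of the tongs alone.

How it is judged (in metres and radians):
On the way, in this order (a step that is already met when the one before it is completed fails the run):
1. the tongs are held in the gripper off the shelf, the pastry still on its coaster (contact force between the fingers and tongs above 1 N and height (world z) of tongs above 0.012 m and contact force between coaster and pastry above 0.1 N and distance of pastry from where it was at the start of the episode below 0.03 m), for 0.2 s.
2. the pastry is squeezed between both jaws and lifted off the coaster (contact force between each of tongs_left, tongs_right and pastry above 0.3 N and contact force between the fingers and tongs above 1 N and contact force between each of coaster, saucer and pastry below 0.05 N and height (world z) of pastry above 0.025 m), for 0.2 s.
At the end, for the whole second after the job is handed in: Pastry gripped by both jaws (over 0.3 N each), tongs in the gripper (over 1 N); its underside over 95 mm above the shelf, centre within 35 mm of the saucer's centre from above, under 30 mm/s, touched by no robot part, coaster or saucer; coaster and saucer moved under 40 mm (contact force between each of tongs_left, tongs_right and pastry above 0.3 N and contact force between the fingers and tongs above 1 N and contact force between each of coaster, saucer and pastry below 0.05 N and height (world z) of pastry above 0.095 m and horizontal distance between pastry and saucer below 0.035 m and linear speed of pastry below 0.03 m/s and contact force between each of the fingers, the arm and pastry below 0.2 N and distance of each of coaster, saucer from where it was at the start of the episode below 0.04 m); the arm keeps its last pose, push and grip.
It fails at once if the robot touches the pastry itself (contact force between any of the fingers, the arm and pastry above 0.5 N).
It fails at once if the coaster or the saucer is shoved more than 40 mm (distance of any of coaster, saucer from where it was at the start of the episode above 0.04 m).
It fails at once if the carafe, grinder or mug is moved more than 20 mm (distance of any of carafe, grinder, mug from where it was at the start of the episode above 0.02 m).
It fails at once if the stand is struck (more than 5 N) (contact force between any of the arm, the fingers, tongs and stand above 5 N).
It also fails if it takes over 42 s, if anything falls off the work surface, if the arm or the gripper's body presses on something with over 40 N, if the wrist force passes 120 N, or if a joint passes its speed limit or range.

## Working session

There is one attempt and no reset: what is moved stays moved. The work goes in short steps, Python scripts to look and compute and a shell command to move; the robot and the scene stay as the last step left them, time stands still between calls to the robot, and variables do not carry over. Pictures are saved under pics/ and viewed, about 8 in all and at most 12, crops included, and the job is handed in when it is done.

```bash
mkdir -p pics; cat > h.py <<'E'
import numpy as np, cv2
from cell import robot
np.set_printoptions(precision=1,suppress=True)
def ray(f,rc,z):
    K,R,t=[np.array(f[k],float) for k in("K","R","t")]
    d=R.T@np.linalg.solve(K,[rc[1],rc[0],1.]); c=-R.T@t
    return c+d*(z-c[2])/d[2]
def proj(f,X):
    p=np.array(f["K"])@(np.array(f["R"])@np.array(X,float)+np.array(f["t"])); return p[:2]/p[2]
def save(f,n): cv2.imwrite("pics/"+n,np.ascontiguousarray(f["image"][:,:,::-1]))
E
python3 - <<'E'
from h import *
fs={c:robot.grab_frame(c) for c in("top","scene")}
for c,f in fs.items():
    save(f,c+"1.png"); print(c,"cam at",-np.array(f["R"]).T@np.array(f["t"]))
    for n,z in(("tongs",13),("pastry",52),("coaster",10),("saucer",9),("stand",6),("carafe",65),("grinder",88),("mug",44)):
        for o in robot.boxes_of(c,n): print(c,n,round(o["confidence"],2),np.array(o["centre"]),ray(f,o["centre"],z)[:2])
s=robot.read_state();print(s["eef_rot"],s["clock"])
E
```

```text
top cam at [ 289.1  -26.2 1625.4]
top tongs 0.68 [266.7 187.2] [290.6 399.1]
top tongs 0.52 [202.  243.3] [497.4 230.1]
top tongs 0.51 [132.3 257.6] [728.3 191.4]
top tongs 0.48 [225.5 325.1] [424.7 -33. ]
top pastry 0.56 [165.2 397.2] [ 614.9 -259.3]
top coaster 0.65 [169.2 465.9] [ 612.7 -488.4]
top coaster 0.57 [162.1 484.9] [ 636.9 -551. ]
top saucer 0.56 [170.2 325.3] [604.8 -31.9]
top stand 0.92 [165.  486.9] [ 628.1 -558.4]
top stand 0.73 [199.2 255.1] [507.8 193.5]
top carafe 0.64 [170. 468.] [ 599.2 -479.1]
top grinder 0.76 [139.9 186.6] [681.1 402. ]
top mug 0.62 [195.2 169.6] [512.5 458.3]
top mug 0.55 [198.6 240.5] [504.1 234.4]
scene cam at [1237.7 -323.7  934.5]
scene tongs 0.95 [127.  416.3] [303.5 394.9]
scene tongs 0.8 [167.7 331.9] [379.8  34. ]
scene tongs 0.63 [235.5 433.9] [739.4 196.5]
scene tongs 0.59 [179.4 395.2] [505.1 200.1]
scene pastry 0.76 [251.4 266.6] [ 638.6 -258.7]
scene coaster 0.89 [253.8 259. ] [ 609.7 -277.1]
scene saucer 0.57 [223.9 337.1] [595.6 -38.8]
scene saucer 0.28 [178.1 405.5] [509.4 235.5]
scene stand 0.77 [238.5 154.3] [ 444.6 -539. ]
scene carafe 0.64 [267.7 172.3] [ 604.6 -493.1]
scene grinder 0.58 [181.1 486. ] [670.8 397.5]
scene grinder 0.47 [251.5 265.7] [ 662.5 -263.5]
scene mug 0.8 [151.2 467.6] [507.1 462.4]
[[-0.   0.3  1. ]
 [-0.   1.  -0.3]
 [-1.  -0.  -0. ]] 0.9
```

View pics/top1.png

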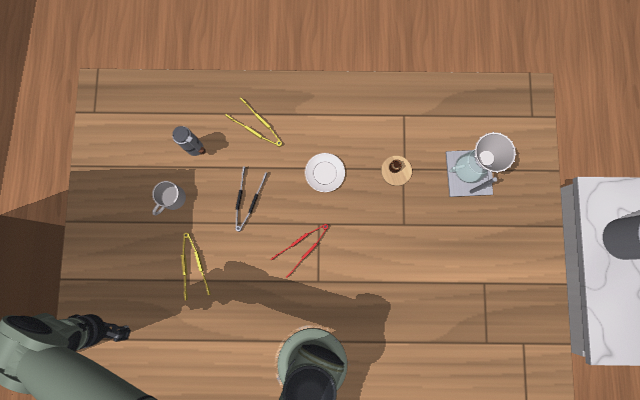

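View pics/scene1.png

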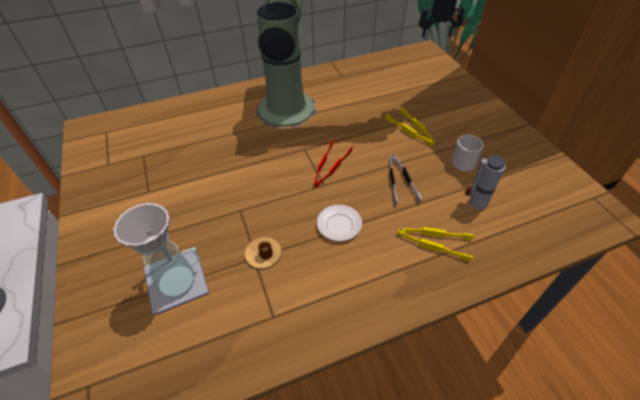

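The black-gripped steel tongs are in the top picture, with the hinge at about (229,238) and the jaws at about (168,244) and (173,267). The look-alikes are yellow at (132,257), yellow at (266,187) and red at (248,302). Only the steel pair with dark grips fits the description. I'll confirm it in a crop and refine the positions.

```bash
python3 - <<'E'
from h import *
f=robot.grab_frame("top"); im=f["image"]
cv2.imwrite("pics/crop2.png",cv2.resize(np.ascontiguousarray(im[155:240,210:420,::-1]),None,fx=3.8,fy=3.8,interpolation=cv2.INTER_CUBIC))
s=robot.read_state(); M=np.array(s["eef_rot"]);print(np.round(M,4))
h=ray(f,[229,238],20);j=ray(f,[170.5,255.5],24);print("hinge",h,"jaw",j,"len",np.hypot(*(j-h)[:2]),"head",np.degrees(np.arctan2(*(j-h)[1::-1])))
sub=im[180:215,225:275].astype(int); d=(sub.max(2)<60); r,c=np.nonzero(d)
if len(r): print("dark",len(r),ray(f,[r.mean()+180,c.mean()+225],20))
d=(np.array([510,200,250])-s["ee_pos"]);print("travel cm",M.T@d/10)
for c in("top","scene"):
  g=robot.grab_frame(c)
  for n,z in(("saucer",18),("saucer",5),("coaster",10),("pastry",30)):
    for o in robot.trace(c,n)[:2]:
      m=o["mask"];r,cc=np.nonzero(m); print(c,n,z,round(o["confidence"],2),o["centre"],m.sum(),"bb mid",ray(g,[(r.min()+r.max())/2,(cc.min()+cc.max())/2],z)[:2])
E
```

```text
[[-0.   0.3  1. ]
 [-0.   1.  -0.3]
 [-1.  -0.  -0. ]]
hinge [410.1 242.7  20. ] jaw [598.5 192.7  24. ] len 194.89615135643797 head -14.860218773202233
dark 106 [499.6 220.2  20. ]
travel cm [ -1.9 -22.8  44.3]
top saucer 18 0.56 [172.9, 323.4] 1248 bb mid [597.1 -31. ]
top saucer 5 0.56 [172.9, 323.4] 1248 bb mid [599.6 -31. ]
top coaster 10 0.65 [172.7, 395.1] 598 bb mid [ 606.  -261.4]
top pastry 30 0.54 [166.5, 395.3] 101 bb mid [ 615.1 -255.4]
scene saucer 18 0.56 [224.6, 338.5] 1242 bb mid [599.8 -33.2]
scene saucer 5 0.56 [224.6, 338.5] 1242 bb mid [590.7 -29.1]
scene coaster 10 0.86 [256.2, 257.0] 658 bb mid [ 609.8 -265.7]
scene coaster 10 0.48 [251.0, 264.5] 222 bb mid [ 602.9 -256.6]
scene pastry 30 0.74 [251.4, 266.4] 256 bb mid [ 617.2 -256.8]
scene pastry 30 0.29 [182.7, 392.6] 128 bb mid [522.7 182.2]
```

View pics/crop2.png

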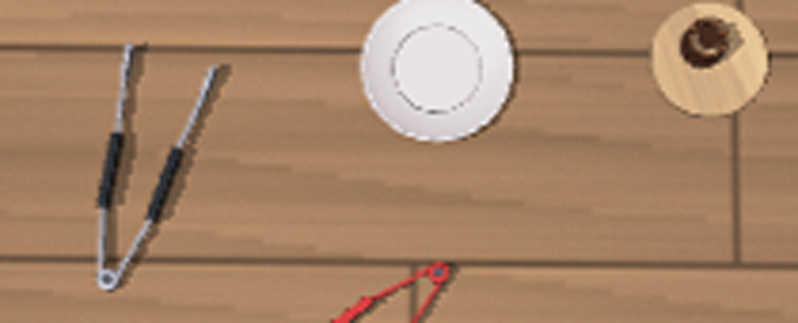

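The crop confirms it: steel tongs with black grips at top-picture row about 200, cols 239–254, hinge at (229,238), and the pastry on the right-hand coaster. The hinge-to-jaw length is about 195 mm, which matches the size given. The dark centroid of (500,220) agrees with hinge + 90 mm. The tool is already nearly aligned with the tongs (−14.5° against −14.9°), so I'll move above them.

```bash
python3 -m pendant '[{"travel":[0,-2.1,4.2],"delta_rot":[0,0,0],"jaw":1},{"travel":[0,-2.1,4.2],"delta_rot":[0,0,0],"jaw":1},{"travel":[0,-2.1,4.2],"delta_rot":[0,0,0],"jaw":1},{"travel":[0,-2.1,4.2],"delta_rot":[0,0,0],"jaw":1},{"travel":[0,-2.1,4.2],"delta_rot":[0,0,0],"jaw":1},{"travel":[0,-2.1,4.2],"delta_rot":[0,0,0],"jaw":1},{"travel":[0,-2.1,4.2],"delta_rot":[0,0,0],"jaw":1},{"travel":[0,-2.1,4.2],"delta_rot":[0,0,0],"jaw":1},{"travel":[0,-2.1,4.2],"delta_rot":[0,0,0],"jaw":1},{"travel":[0,-2.1,4.2],"delta_rot":[0,0,0],"jaw":1}]'
python3 - <<'E'
from h import *
f=robot.grab_frame("wrist"); save(f,"w3.png"); print(-np.array(f["R"]).T@np.array(f["t"]))
s=robot.read_state();print(np.array(s["ee_pos"]),np.array(s["joints"]),s["finger_gap"],s["clock"])
for X in([410,243,20],[498,220,26],[499,220,0],[591,195,13]):print(X,proj(f,X))
E
```

```text
clock: 2.45
ee_pos: [502.8, 219.4, 232.1]
eef_rot: [[0.004, 0.238, 0.971], [0.006, 0.971, -0.238], [-1.0, 0.006, 0.002]]
wrist_force: [0.4, 0.9, -0.2]
finger_gap: 85.5
[423.7 237.3 374.2]
[508.9 214.6 232. ] [ 15.2  18.5 -11.2  59.8  -0.   29.4] 85.52893300067804 2.5
[410, 243, 20] [319.4  70.3]
[498, 220, 26] [318.1 163.4]
[499, 220, 0] [318.3 159.3]
[591, 195, 13] [316.4 242.1]
```

View pics/w3.png

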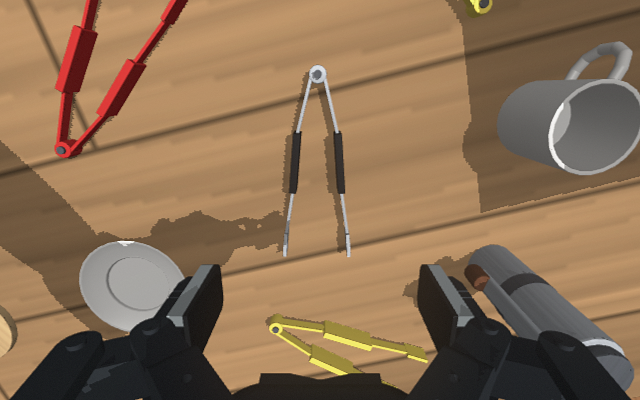

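The wrist picture shows the steel tongs centred: hinge at (74,318), grips about (162,295) and (163,339), jaw tips at (255,285) and (255,348). I'll measure from this view with the arm settled.

```bash
python3 - <<'E'
from h import *
f=robot.grab_frame("wrist"); im=f["image"]
s=robot.read_state();M=np.array(s["eef_rot"]);p=np.array(s["ee_pos"]);print(p,np.round(M,3))
sub=im[110:215,275:365].astype(int); d=((sub.max(2)<70)).astype(np.uint8)
n,l,st,ce=cv2.connectedComponentsWithStats(d)
g=[(st[i],ce[i]) for i in range(1,n) if st[i][4]>100]
P=[]
for a,c in g:
    q=ray(f,[c[1]+110,c[0]+275],22);P.append(q);print(a,q)
t=robot.trace("wrist","tongs")
for o in t: print(round(o["confidence"],2),o["centre"],o["mask"].sum())
b=im[50:100,295:345]; cv2.imwrite("pics/x.png",cv2.resize(b[:,:,::-1],None,fx=4,fy=4))
h=ray(f,[74,318],20); m=(P[0]+P[1])/2
print("hinge",h,"mid",m,"gap",np.linalg.norm(P[0]-P[1]),"dist",np.linalg.norm((m-h)[:2]),"head",np.degrees(np.arctan2(*(m-h)[1::-1])), "perp head",np.degrees(np.arctan2(*(P[0]-P[1])[1::-1])), "tool z head",np.degrees(np.arctan2(M[1,2],M[0,2])))
print("travel to mid, tcp z3:",M.T@(np.r_[m[:2],3]-p)/10)
E
```

```text
[505.9 217.1 231.8] [[ 0.   0.2  1. ]
 [ 0.   1.  -0.2]
 [-1.   0.   0. ]]
[ 18  13  12  63 476] [491.4 196.1  22. ]
[ 62  13  12  64 483] [502.9 241.2  22. ]
0.97 [335.4, 345.2] 3313
0.75 [66.8, 87.6] 4952
0.7 [152.0, 337.4] 1637
0.43 [3.4, 478.7] 96
hinge [420.3 235.7  20. ] mid [497.2 218.7  22. ] gap 46.52969228500324 dist 78.7617409744888 head -12.509904673553232 perp head -104.26526934086483 tool z head -14.143352889465845
travel to mid, tcp z3: [22.9 -0.2 -1. ]
```

```bash
python3 -m pendant '[{"travel":[3,-0.2,-0.8],"delta_rot":[0,0,0],"jaw":1},{"travel":[4.5,0,0],"delta_rot":[0,0,0],"jaw":1},{"travel":[4.5,0,0],"delta_rot":[0,0,0],"jaw":1},{"travel":[4.5,0,0],"delta_rot":[0,0,0],"jaw":1},{"travel":[2.5,0,0],"delta_rot":[0,0,0],"jaw":1},{"travel":[0,0,0],"delta_rot":[0,0,0],"jaw":1}]' 20
python3 - <<'E'
from h import *
s=robot.read_state();M=np.array(s["eef_rot"]);p=np.array(s["ee_pos"]);print(p,np.round(M,3))
print("travel",M.T@(np.array([498,219,1.])-p)/10)
f=robot.grab_frame("wrist");save(f,"w4.png")
E
```

```text
clock: 3.2
ee_pos: [493.5, 225.0, 38.5]
eef_rot: [[0.007, 0.237, 0.971], [0.009, 0.971, -0.237], [-1.0, 0.01, 0.005]]
wrist_force: [-0.6, 0.3, 1.1]
finger_gap: 85.7
[493.5 225.   38.5] [[ 0.   0.2  1. ]
 [ 0.   1.  -0.2]
 [-1.   0.   0. ]]
travel [ 3.7 -0.5  0.6]
```

View pics/w4.png

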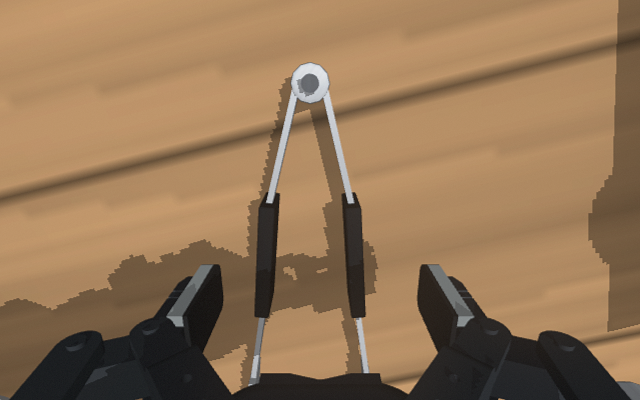

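The open fingers (cols 220 and 418) straddle the grips (cols 268 and 353). The grips sit slightly left, which matches the computed −0.5 cm y correction. Next I'll correct, descend, and close part way.

```bash
python3 -m pendant '[{"travel":[1.2,-0.5,0.6],"delta_rot":[0,0,0],"jaw":1},{"travel":[1.3,0,0],"delta_rot":[0,0,0],"jaw":1},{"travel":[1,0,0],"delta_rot":[0,0,0],"jaw":1},{"travel":[0,0,0],"delta_rot":[0,0,0],"jaw":1}]'
python3 - <<'E'
from h import *
s=robot.read_state();M=np.array(s["eef_rot"]);p=np.array(s["ee_pos"]);print(np.round(M,3))
print("travel",M.T@(np.array([498,219,1.])-p)/10)
for i in range(2):
  f=robot.grab_frame("wrist");d=(f["image"][190:320,225:400].astype(int).max(2)<70).astype(np.uint8)
n,l,st,ce=cv2.connectedComponentsWithStats(d)
for i in range(1,n):
  if st[i][4]>150: print(st[i],ce[i]+[225,190])
E
```

```text
clock: 3.65
ee_pos: [503.2, 221.1, 7.3]
eef_rot: [[0.017, 0.235, 0.972], [0.012, 0.972, -0.235], [-1.0, 0.016, 0.014]]
wrist_force: [-0.0, 0.2, -0.7]
finger_gap: 85.2
[[ 0.   0.2  1. ]
 [ 0.   1.  -0.2]
 [-1.   0.   0. ]]
travel [ 0.6 -0.3 -0.5]
[  20    0   30  130 2937] [258.6 257.3]
[ 125    1   28  129 2827] [364.3 257.6]
```

```bash
python3 -m pendant '[{"travel":[0.6,-0.3,-0.5],"delta_rot":[0,0.8,-0.9],"jaw":1},{"travel":[0,0,0],"delta_rot":[0,0,0],"jaw":0.62},{"travel":[0,0,0],"delta_rot":[0,0,0],"jaw":0.58},{"travel":[0,0,0],"delta_rot":[0,0,0],"jaw":0.58},{"travel":[0,0,0],"delta_rot":[0,0,0],"jaw":0.58},{"travel":[0,0,0],"delta_rot":[0,0,0],"jaw":0.58},{"travel":[0,0,0],"delta_rot":[0,0,0],"jaw":0.58}]' 30
python3 - <<'E'
from h import *
f=robot.grab_frame("wrist");save(f,"w5.png")
E
```

```text
clock: 4.45
ee_pos: [499.3, 220.0, 3.6]
eef_rot: [[0.002, 0.235, 0.972], [0.0, 0.972, -0.235], [-1.0, 0.001, 0.002]]
wrist_force: [0.6, -0.4, -1.2]
finger_gap: 49.7
```

View pics/w5.png

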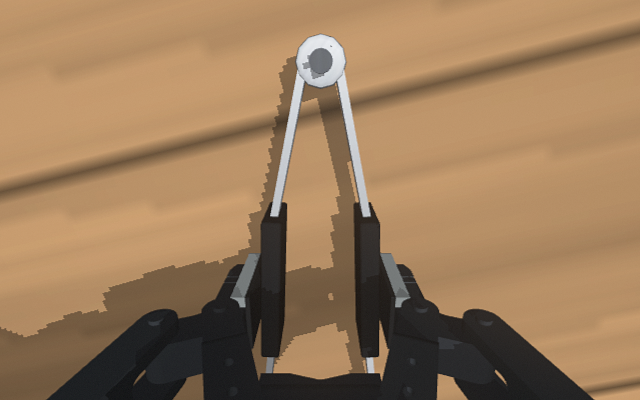

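The pads are on both grips (cols about 260 and 380), centred along the grips' length, with a 49.7 mm opening. I'll tighten slightly and lift.

```bash
python3 -m pendant '[{"travel":[0,0,0],"delta_rot":[0,0,0],"jaw":0.56},{"travel":[0,0,0],"delta_rot":[0,0,0],"jaw":0.56},{"travel":[-1,0,0],"delta_rot":[0,0,0],"jaw":0.56},{"travel":[-1.5,0,0],"delta_rot":[0,0,0],"jaw":0.56},{"travel":[-1.5,0,0],"delta_rot":[0,0,0],"jaw":0.56},{"travel":[-2,0,0],"delta_rot":[0,0,0],"jaw":0.56},{"travel":[-2,0,0],"delta_rot":[0,0,0],"jaw":0.56},{"travel":[-2,0,0],"delta_rot":[0,0,0],"jaw":0.56},{"travel":[-1,0,0],"delta_rot":[0,0,0],"jaw":0.56},{"travel":[0,0,0],"delta_rot":[0,0,0],"jaw":0.56},{"travel":[0,0,0],"delta_rot":[0,0,0],"jaw":0.56}]'
python3 - <<'E'
from h import *
f=robot.grab_frame("wrist");save(f,"w6.png")
g=robot.grab_frame("scene")
s=robot.read_state();M=np.array(s["eef_rot"]);p=np.array(s["ee_pos"]);print(p,np.round(M,3).tolist())
w=f["image"][:,100:540];c=cv2.resize(g["image"][100:200,330:490],None,fx=4,fy=4)
cv2.imwrite("pics/m6.png",cv2.resize(np.hstack([cv2.copyMakeBorder(w,0,0,0,0,0),c])[:,:,::-1],(790,290)))
E
```

```text
clock: 5.6
ee_pos: [497.7, 219.7, 120.3]
eef_rot: [[0.001, 0.235, 0.972], [-0.0, 0.972, -0.235], [-1.0, -0.0, 0.001]]
wrist_force: [-0.2, 0.1, -1.0]
finger_gap: 47.4
[497.4 219.6 119.7] [[-0.0, 0.235, 0.972], [-0.0, 0.972, -0.235], [-1.0, -0.001, -0.0]]
```

View pics/m6.png

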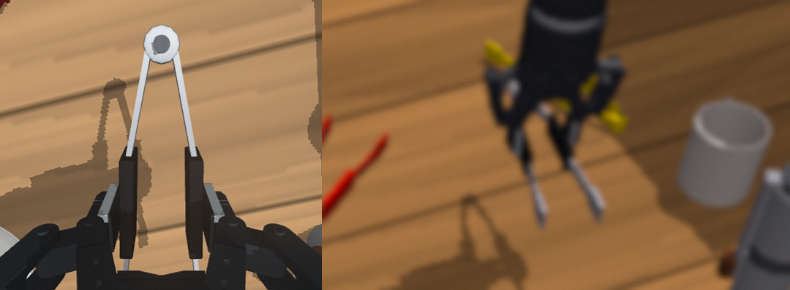

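The tongs are held level, off the shelf, with the jaws open. Next I'll carry them towards the pastry, aiming the TCP at about (523,−234).

```bash
python3 -m pendant '[{"travel":[0,-2,0.5],"delta_rot":[0,0,0],"jaw":0.56},{"travel":[0,-3,1],"delta_rot":[0,0,0],"jaw":0.56},{"travel":[0,-4,1.2],"delta_rot":[0,0,0],"jaw":0.56},{"travel":[0,-4,1.2],"delta_rot":[0,0,0],"jaw":0.56},{"travel":[0,-4,1.2],"delta_rot":[0,0,0],"jaw":0.56},{"travel":[0,-4,1.2],"delta_rot":[0,0,0],"jaw":0.56},{"travel":[0,-4,1.2],"delta_rot":[0,0,0],"jaw":0.56},{"travel":[0,-4,1.2],"delta_rot":[0,0,0],"jaw":0.56},{"travel":[0,-4,1.2],"delta_rot":[0,0,0],"jaw":0.56},{"travel":[0,-3,1],"delta_rot":[0,0,0],"jaw":0.56},{"travel":[0,-2,0.6],"delta_rot":[0,0,0],"jaw":0.56},{"travel":[0,0,0],"delta_rot":[0,0,0],"jaw":0.56}]'
python3 - <<'E'
from h import *
g=robot.grab_frame("scene");f=robot.grab_frame("wrist");g=robot.grab_frame("scene")
s=robot.read_state();M=np.array(s["eef_rot"]);p=np.array(s["ee_pos"]);print(p,np.round(M,3).tolist())
print("travel",M.T@(np.array([522.7,-234,119])-p)/10)
j=p+95*M[:,2]; j[2]=p[2]-3.6+13
print("jaw proj",proj(g,j),"pastry",proj(g,[615,-256.5,31]))
a=g["image"][180:290,190:350].copy()
cv2.imwrite("pics/s7.png",cv2.resize(a[:,:,::-1],None,fx=4.5,fy=4.5,interpolation=cv2.INTER_CUBIC))
print(robot.boxes_of("scene","tongs_jaws"),robot.boxes_of("scene","pastry"))
E
```

```text
clock: 6.9
ee_pos: [515.0, -190.5, 106.3]
eef_rot: [[-0.018, 0.231, 0.973], [0.003, 0.973, -0.231], [-1.0, -0.001, -0.018]]
wrist_force: [0.9, 0.2, -1.1]
finger_gap: 47.8
[ 514.5 -186.8  106.5] [[-0.019, 0.227, 0.974], [0.005, 0.974, -0.227], [-1.0, 0.001, -0.02]]
travel [-1.3 -4.4  1.9]
jaw proj [278.9 221.9] pastry [265.8 248.6]
[{'centre': [232.4, 436.4], 'confidence': 0.77}, {'centre': [166.0, 323.3], 'confidence': 0.7}, {'centre': [130.9, 413.9], 'confidence': 0.62}, {'centre': [198.9, 269.8], 'confidence': 0.56}] []
```

View pics/s7.png

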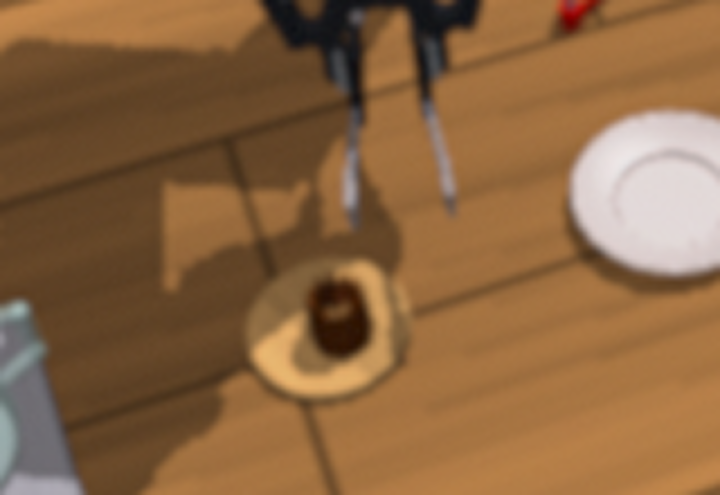

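In the crop, the jaws' midpoint is at scene (224,278), against (222,279) predicted. The pastry is at (249,265.5), against (248.6,265.8) predicted. The model agrees within about 1 px, so I'll move above the pastry.

```bash
python3 -m pendant '[{"travel":[-0.3,-1.5,0.6],"delta_rot":[0,-1.1,0],"jaw":0.56},{"travel":[0,-1.5,0.7],"delta_rot":[0,0,0],"jaw":0.56},{"travel":[0,-1.2,0.5],"delta_rot":[0,0,0],"jaw":0.56},{"travel":[0,0,0],"delta_rot":[0,0,0],"jaw":0.56},{"travel":[0,0,0],"delta_rot":[0,0,0],"jaw":0.56}]'
python3 - <<'E'
from h import *
g=robot.grab_frame("scene");t=robot.grab_frame("top")
s=robot.read_state();M=np.array(s["eef_rot"]);p=np.array(s["ee_pos"]);print(p,np.round(M,3).tolist())
print("travel",M.T@(np.array([522.7,-234,119])-p)/10)
a=cv2.resize(g["image"][190:290,210:330],None,fx=4,fy=4,interpolation=cv2.INTER_CUBIC)
b=cv2.resize(t["image"][140:220,360:440],None,fx=5,fy=5,interpolation=cv2.INTER_CUBIC)
cv2.imwrite("pics/m8.png",np.ascontiguousarray(np.hstack([a,b][:1])[:,:,::-1])); 
z=np.zeros((400,790,3),np.uint8); z[:,:390]=a[:, :390];z[:,390:]=b; cv2.imwrite("pics/m8.png",z[:,:,::-1])
E
```

```text
clock: 7.65
ee_pos: [524.5, -233.4, 110.7]
eef_rot: [[0.003, 0.222, 0.975], [-0.001, 0.975, -0.222], [-1.0, -0.0, 0.003]]
wrist_force: [-0.0, 0.2, -0.5]
finger_gap: 48.2
[ 524.5 -233.   110.7] [[0.003, 0.222, 0.975], [-0.001, 0.975, -0.222], [-1.0, -0.001, 0.003]]
travel [-0.8 -0.1 -0.2]
```

View pics/m8.png

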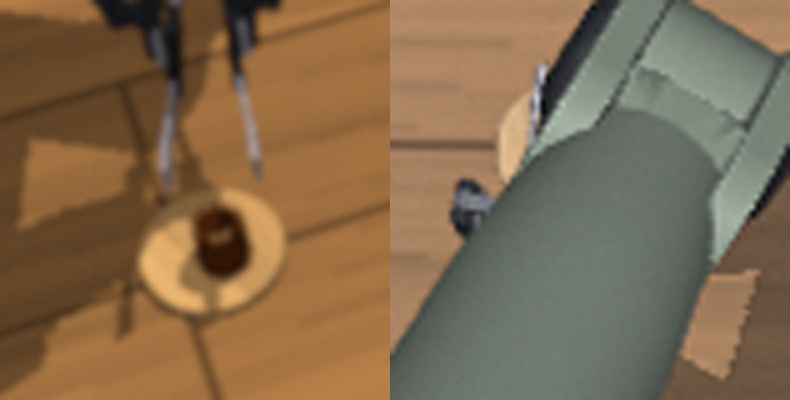

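```bash
python3 -m pendant '[{"travel":[1.5,-0.2,-0.2],"delta_rot":[0,0,0],"jaw":0.56},{"travel":[2,-0.1,0],"delta_rot":[0,0,0],"jaw":0.56},{"travel":[0.5,0,0],"delta_rot":[0,0,0],"jaw":0.56},{"travel":[0,0,0],"delta_rot":[0,0,0],"jaw":0.56},{"travel":[0,0,0],"delta_rot":[0,0,0],"jaw":0.56}]'
python3 - <<'E'
from h import *
g=robot.grab_frame("scene")
s=robot.read_state();M=np.array(s["eef_rot"]);p=np.array(s["ee_pos"]);print(p,np.round(M,3).tolist())
print("travel",M.T@(np.r_[np.array([615,-256.5])-95*M[:2,2],22]-p)/10)
im=g["image"]
# bright steel jaws + dark pastry
j=p+95*M[:,2];j[2]=p[2]+9.4;print("jaw mid proj",proj(g,j),[proj(g,j+s*27*M[:,1]) for s in(1,-1)])
a=im[190:290,200:340]
cv2.imwrite("pics/s9.png",cv2.resize(a[:,:,::-1],None,fx=5.7,fy=5.7,interpolation=cv2.INTER_CUBIC))
E
```

```text
clock: 8.25
ee_pos: [522.2, -234.1, 70.7]
eef_rot: [[0.003, 0.22, 0.976], [-0.001, 0.976, -0.22], [-1.0, 0.0, 0.004]]
wrist_force: [-0.5, -1.1, -0.6]
finger_gap: 48.1
[ 522.4 -234.2   70.9] [[0.004, 0.22, 0.976], [-0.001, 0.976, -0.22], [-1.0, -0.0, 0.004]]
travel [ 4.9 -0.1  0. ]
jaw mid proj [264.1 237.9] [array([274.4, 236.5]), array([253.7, 239.3])]
```

View pics/s9.png

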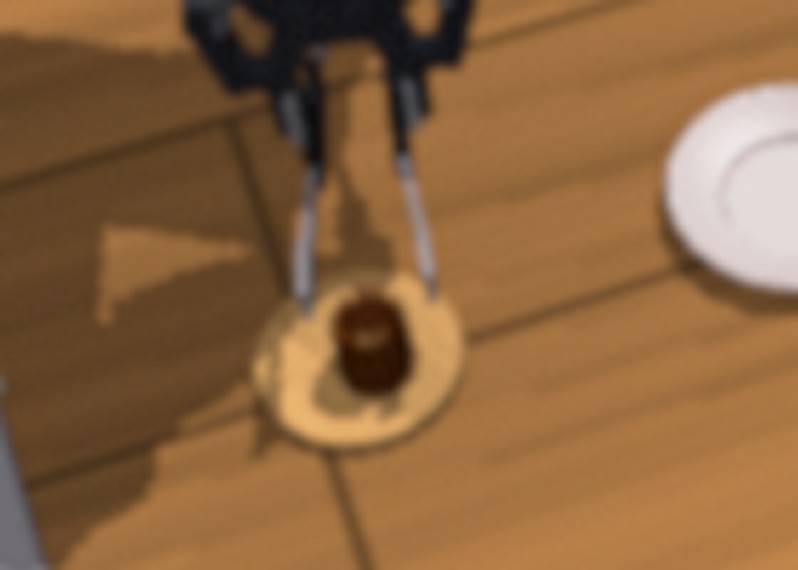

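Both jaws (cols 253.2 and 275.4) sit where predicted, either side of the pastry at (250,265.4). The pastry may be about 3 mm further ahead, so I'll add that and descend.

```bash
python3 -m pendant '[{"travel":[1.2,-0.1,0.3],"delta_rot":[0,0,0],"jaw":0.56},{"travel":[1.3,0,0],"delta_rot":[0,0,0],"jaw":0.56},{"travel":[1.0,0,0],"delta_rot":[0,0,0],"jaw":0.56},{"travel":[0.6,0,0],"delta_rot":[0,0,0],"jaw":0.56},{"travel":[0,0,0],"delta_rot":[0,0,0],"jaw":0.56},{"travel":[0,0,0],"delta_rot":[0,0,0],"jaw":0.56}]'
python3 - <<'E'
from h import *
g=robot.grab_frame("scene")
s=robot.read_state();M=np.array(s["eef_rot"]);p=np.array(s["ee_pos"]);print(p,np.round(M,3).tolist())
a=g["image"][190:290,200:340]
cv2.imwrite("pics/s10.png",cv2.resize(a[:,:,::-1],None,fx=5.7,fy=5.7,interpolation=cv2.INTER_CUBIC))
E
```

```text
clock: 8.9
ee_pos: [526.2, -236.2, 27.1]
eef_rot: [[0.005, 0.219, 0.976], [-0.002, 0.976, -0.219], [-1.0, -0.0, 0.005]]
wrist_force: [0.1, -0.2, -1.1]
finger_gap: 47.9
[ 526.2 -236.1   27.1] [[0.005, 0.219, 0.976], [-0.002, 0.976, -0.219], [-1.0, -0.0, 0.005]]
```

View pics/s10.png

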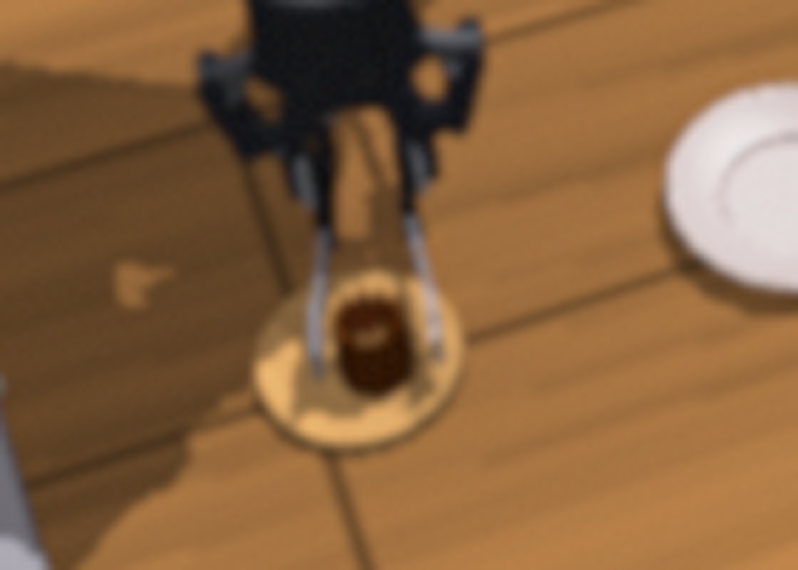

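The jaws straddle the pastry with a gap on each side and it hasn't moved. I'll lower 4 mm and squeeze with 24 N.

```bash
python3 -m pendant '[{"travel":[0.4,0,0],"delta_rot":[0,0,0],"jaw":0.56},{"travel":[0,0,0],"delta_rot":[0,0,0],"jaw":0.52},{"travel":[0,0,0],"delta_rot":[0,0,0],"jaw":0.49},{"travel":[0,0,0],"delta_rot":[0,0,0],"jaw":0.46},{"travel":[0,0,0],"delta_rot":[0,0,0],"jaw":0.42},{"travel":[0,0,0],"delta_rot":[0,0,0],"jaw":0.3},{"travel":[0,0,0],"delta_rot":[0,0,0],"jaw":0.3},{"travel":[0,0,0],"delta_rot":[0,0,0],"jaw":0.3},{"travel":[0,0,0],"delta_rot":[0,0,0],"jaw":0.3},{"travel":[0,0,0],"delta_rot":[0,0,0],"jaw":0.3}]' 24
```

```text
clock: 9.95
ee_pos: [526.7, -236.5, 24.0]
eef_rot: [[0.006, 0.219, 0.976], [-0.002, 0.976, -0.219], [-1.0, -0.001, 0.007]]
wrist_force: [0.4, -1.0, -1.1]
finger_gap: 39.3
```

The gap stopped at 39.3 mm, against about 40 mm expected when closed on the pastry. I'll lift gently.

```bash
python3 -m pendant '[{"travel":[-0.4,0,0],"delta_rot":[0,0,0],"jaw":0.3},{"travel":[-0.8,0,0],"delta_rot":[0,0,0],"jaw":0.3},{"travel":[-1,0,0],"delta_rot":[0,0,0],"jaw":0.3},{"travel":[-1,0,0],"delta_rot":[0,0,0],"jaw":0.3},{"travel":[-1,0,0],"delta_rot":[0,0,0],"jaw":0.3},{"travel":[-1,0,0],"delta_rot":[0,0,0],"jaw":0.3},{"travel":[-1.2,0,0],"delta_rot":[0,0,0],"jaw":0.3},{"travel":[-1.2,0,0],"delta_rot":[0,0,0],"jaw":0.3},{"travel":[-1,0,0],"delta_rot":[0,0,0],"jaw":0.3},{"travel":[0,0,0],"delta_rot":[0,0,0],"jaw":0.3},{"travel":[0,0,0],"delta_rot":[0,0,0],"jaw":0.3}]'
python3 - <<'E'
from h import *
g=robot.grab_frame("scene")
s=robot.read_state();M=np.array(s["eef_rot"]);p=np.array(s["ee_pos"]);print(p,np.round(M,3).tolist(),s["wrist_force"])
a=g["image"][170:290,200:380]
cv2.imwrite("pics/s11.png",cv2.resize(a[:,:,::-1],None,fx=4.4,fy=4.4,interpolation=cv2.INTER_CUBIC))
j=p+95*M[:,2];j[2]=p[2]+9.4;print("pastry at",j,"travel so pastry over (600,-33), tcp z",p[2], M.T@np.r_[np.array([600,-33])-j[:2],0]/10)
E
```

```text
clock: 11.05
ee_pos: [527.1, -236.8, 120.1]
eef_rot: [[0.01, 0.219, 0.976], [-0.004, 0.976, -0.219], [-1.0, -0.002, 0.01]]
wrist_force: [-0.1, -0.3, -0.7]
finger_gap: 39.4
[ 527.2 -236.9  120. ] [[0.01, 0.219, 0.976], [-0.005, 0.976, -0.219], [-1.0, -0.002, 0.011]] [-0.4 -0.3 -1.2]
pastry at [ 619.9 -257.7  129.4] travel so pastry over (600,-33), tcp z 120.0072184540675 [-0.1 21.5 -6.9]
```

View pics/s11.png

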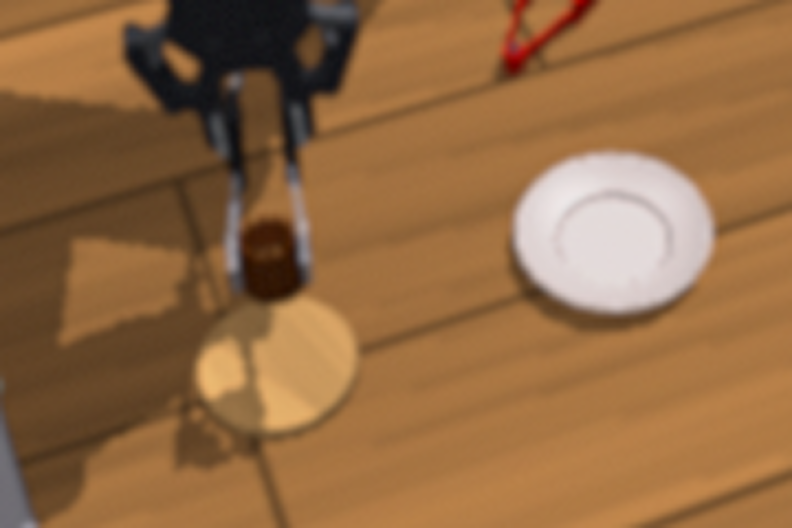

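The pastry is gripped upright between both jaws and clear of the coaster, and the coaster hasn't moved. I'll carry it to the saucer.

```bash
python3 -m pendant '[{"travel":[-0.5,1,-0.3],"delta_rot":[0,0,0],"jaw":0.3},{"travel":[-0.5,1.6,-0.5],"delta_rot":[0,0,0],"jaw":0.3},{"travel":[-0.5,2.2,-0.7],"delta_rot":[0,0,0],"jaw":0.3},{"travel":[-0.4,2.5,-0.8],"delta_rot":[0,0,0],"jaw":0.3},{"travel":[-0.3,2.5,-0.8],"delta_rot":[0,0,0],"jaw":0.3},{"travel":[-0.3,2.5,-0.8],"delta_rot":[0,0,0],"jaw":0.3},{"travel":[-0.3,2.5,-0.8],"delta_rot":[0,0,0],"jaw":0.3},{"travel":[-0.2,2.2,-0.7],"delta_rot":[0,0,0],"jaw":0.3},{"travel":[-0.2,1.8,-0.6],"delta_rot":[0,0,0],"jaw":0.3},{"travel":[0,1.4,-0.5],"delta_rot":[0,0,0],"jaw":0.3},{"travel":[0,0.8,-0.3],"delta_rot":[0,0,0],"jaw":0.3},{"travel":[0,0,0],"delta_rot":[0,0,0],"jaw":0.3}]'
python3 - <<'E'
from h import *
s=robot.read_state();M=np.array(s["eef_rot"]);p=np.array(s["ee_pos"])
j=p+95*M[:,2];print(p,"pastry",j,"travel",M.T@np.r_[np.array([599,-32])-j[:2],140-p[2]]/10)
E
```

```text
clock: 12.3
ee_pos: [497.3, 5.7, 151.4]
eef_rot: [[0.001, 0.212, 0.977], [0.004, 0.977, -0.212], [-1.0, 0.004, 0.0]]
wrist_force: [-0.5, -0.5, -2.0]
finger_gap: 38.9
[497.3   5.7 151.4] pastry [590.2 -14.5 151.4] travel [ 1.1 -1.5  1.2]
```

```bash
python3 -m pendant '[{"travel":[0,-0.5,0.4],"delta_rot":[0,0,0],"jaw":0.3},{"travel":[0,-0.6,0.5],"delta_rot":[0,0,0],"jaw":0.3},{"travel":[0,-0.4,0.3],"delta_rot":[0,0,0],"jaw":0.3},{"travel":[0,0,0],"delta_rot":[0,0,0],"jaw":0.3},{"travel":[0,0,0],"delta_rot":[0,0,0],"jaw":0.3},{"travel":[0,0,0],"delta_rot":[0,0,0],"jaw":0.3},{"travel":[0,0,0],"delta_rot":[0,0,0],"jaw":0.3},{"travel":[0,0,0],"delta_rot":[0,0,0],"jaw":0.3}]'
python3 - <<'E'
from h import *
g=robot.grab_frame("scene")
s=robot.read_state();M=np.array(s["eef_rot"]);p=np.array(s["ee_pos"]);j=p+95*M[:,2];print(p,"pastry",j,s["finger_gap"],np.abs(s["qvel"]).max())
print("pastry centre proj expected",proj(g,[j[0],j[1],p[2]-14+21]),"saucer expected",proj(g,[599,-32,18]))
for n in("pastry","saucer","coaster"):
  for o in robot.boxes_of("scene",n)[:2]:print(n,o)
a=g["image"][150:290,220:400]
cv2.imwrite("pics/s12.png",cv2.resize(a[:,:,::-1],None,fx=4.2,fy=4.2,interpolation=cv2.INTER_CUBIC))
E
```

```text
clock: 13.1
ee_pos: [506.8, -15.9, 150.9]
eef_rot: [[0.0, 0.217, 0.976], [0.003, 0.976, -0.217], [-1.0, 0.003, -0.0]]
wrist_force: [1.3, 0.3, -1.3]
finger_gap: 39.5
[506.8 -15.9 150.9] pastry [599.5 -36.5 150.9] 39.028411758711044 0.1532103806210708
pastry centre proj expected [339.2 190.3] saucer expected [339.8 222.2]
pastry {'centre': [192.5, 342.7], 'confidence': 0.64}
saucer {'centre': [224.1, 336.2], 'confidence': 0.83}
coaster {'centre': [250.9, 263.7], 'confidence': 0.89}
```

The viewer limit is reached, so I'll do the last check numerically with the pastry's colour blob, then hand in.

```bash
python3 - <<'E'
from h import *
g=robot.grab_frame("scene");p=np.array(robot.read_state()["ee_pos"])
for o in robot.trace("scene","pastry")[:1]:
  r,c=np.nonzero(o["mask"]); rc=[(r.min()+r.max())/2,(c.min()+c.max())/2]; print(rc,np.ptp(r),np.ptp(c),"at z",p[2]+7,ray(g,rc,p[2]+7)[:2],np.median(g["image"][o["mask"]],axis=0))
s=robot.read_state();print(s["finger_gap"],s["wrist_force"],s["clock"],np.abs(s["qvel"]).max())
robot.sign_off()
E
```

```text
[np.float64(190.0), np.float64(339.5)] 18 13 at z 157.9193187720445 [598.8 -35.4] [63. 33. 12.]
39.65663938615823 [ 0.8 -0.3 -0.9] 13.4 0.06515816610306152
the job is handed in; nothing more can be done
```

I took the steel tongs with the dark grips, closed them on the pastry at 24 N, lifted it off the coaster and held it still over the saucer. I handed the job in at about 13.4 s of the 42 s allowed. `sign_off()` gives no verdict, so the result isn't confirmed.

- **Position:** the last picture puts the pastry at about (599, −35) mm, and the saucer's centre was measured at (599, −32) mm. That is within the 35 mm allowed.
- **Height:** the pastry's underside is about 137 mm above the shelf. This is worked out from the tool height.
- **Grip:** the finger gap was steady at 39–40 mm, as expected when closed on the pastry, and the arm was nearly at rest. I couldn't measure the force on each jaw.
- **Disagreement:** the quick detector put the pastry about 4 px from where I expected it. The outline check that followed agreed to within 0.5 px.
- **Not done:** the viewer refused my last picture because the 12-picture limit was reached, so the final checks are numbers only. I did not measure the coaster and saucer shifts at the end. The coaster looked unmoved after the lift, and nothing suggested contact with the saucer.

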